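# Flip the kickstand of the test frame down and hold the frame upright

## Robot

A 7-joint arm with a two-finger parallel gripper is mounted at the origin on a cart in front of the work surface, level with it; the furniture and walls round the work are solid. World frame = base frame: x ahead of the robot, y to its left, z up, the work surface at z = 0. Lengths are in m, angles in rad, forces in N, time in s.
With the tool pointing down it reaches from about 0.4 to 0.85 m from the base axis. Payload 4.5 kg.
Tool frame: the origin (TCP) lies where the fingers leave the gripper's body, on its centre line; the fingertips stand 64 mm ahead of it and the grasp point (between the pads) lies 45 mm ahead of it; z points along the fingers, y is the line along which they close (so a half turn about z gives the same grasp; the last joint's range is limited). The gripper opens to 88 mm and grips with 3 to 60 N. Pads are 18 mm wide; open, the fingers measure 123 mm over their backs; the gripper's body (75 mm by 187 mm) begins 45 mm behind the grasp point.
Start: joints at [1.197, 0.689, -0.195, 1.565, 0.157, 0.902, -0.215], TCP at [0.248, -0.574, 0.303] pointing down, gripper open.
Joint ranges: [-3.01, 3.01], [-0.46, 2.08], [-1.47, 1.51], [0.13, 2.56], [-1, 4.14], [0.04, 2.09], [-2.66, 2.66]. Speed limits (rad/s): [2.57, 2.57, 3.14, 3.14, 3.14, 3.14, 3.14].

## Interface

Orientations are given as a unit quaternion [x, y, z, w].
In Python, from plant import r gives the robot as it stands.
- The arm moves only by the tool play_rows, never from a script. Its arguments are lists of equal length, an entry for each row: "translation": the shift along the tool's x, y, z in m, a list of three; "delta_rot": the turn, a rotation vector about the tool's x, y, z in degrees, a list of three; "grip": the opening, from -1 (shut) to 1 (fully open). In form: {"translation": [[x, y, z], ...], "delta_rot": [[rx, ry, rz], ...], "grip": [grip, ...]}. A call has 1 to 20 rows; each row shifts and turns the commanded pose from where the row before left it, along the tool's axes as they then stand; what a row does not reach is not made up. A row lasts 1/8 s, in which the tool goes at most 62.5 mm and 10.7 degrees, less where a joint would pass 70% of its speed; a pose out of reach is approached as far as the arm can. A call with a gripper value outside its range is refused whole. The fingers move at their own pace and stop on an object; "squeeze" is the grip in N (left out, the last holds). Time passes only in rows, so rows that do not move let the fingers close. It gives the time, the measured TCP pose, the force, the opening and the grip force at its end, in the units of the state.
- r.get_state(): the state, without advancing time (a new reading comes with each control period).
- r.snapshot(name): name is "scene" or "top"; returns the picture (480x640x3 uint8, blue, green, red); there is no depth.
- r.get_calibration(name): a dict with "intrinsics" (3x3 intrinsics, pixels), "k1" (the pictures are not rectified: a ray, as slopes to the right and down, at radius r is drawn at 1 + k1 r^2 times it, then the intrinsics apply), "eye" and "rotation" of the camera in the world. Camera axes: x right, y up, looking along -z (the intrinsics and any distortion apply to the point x, -y, -z); pixel columns grow to the right and rows downward; lengths in m; the calibration is good to about 2 mm. A picture is of the moment at which its call begins. get_calibration takes no time and is no camera call.
- r.finish_job(): hands the job in; it is judged then, once.
Trained networks look in the newest picture that a camera, given by its name, has taken for a name from the list of things; names that differ only in an ending like _2 or _b are one class to them, and where a whole thing is asked for, a point or a joint stands for the part that bears it (a point fixed in the world has none). Each returns a list of dicts, best first, with "confidence" (0 to 1); they miss things now and then, are a little off and sometimes report something else, mostly with a low value. They report only what shows in the picture. A call takes as long as a camera call.
- r.look_for(camera, target): "point" ([x, y, z] in m, in world coordinates, good to about 4 mm: the middle of the surface that is visible of it).
- r.silhouettes(camera, target): "pixels" (480x640 bool, what is visible of it).
The state is a dict: "clock": time; "q": joint angles; "qd": joint speeds; "joint_torque": joint torques, N m; "tool_pos": TCP position; "eef_rot": TCP orientation; "contact_force": force on the tool from outside, world axes, zero at the start; "moment": the same for the moment, N m; "opening": opening from 0.0 (shut) to 1.0 (fully open); "finger_force": force on a finger pad.
Only numpy, scipy, OpenCV 4.12 (cv2) and the standard library are available. Lean on these libraries where they do the work, as an engineer would, in place of code of your own. Each camera call takes 0.05 s, during which the arm holds its last target. There are 200 camera calls.

## Task

The amplifier's tilting test frame is lying back on its rest. First flip the sprung kickstand on its side all the way down while the frame still lies back, then take the grip bar at the top between the fingers, swing the frame up until it stands upright, and finish while still holding it there, so that it neither falls back nor tips over onto the kickstand; I shall take it over from you. Do not shift the base, and leave the small parts lying round it where they are.

Things in the scene. Friction and masses are not known exactly. Their poses are not given: they have to be found in the camera images.
- test_base: Heavy loose dark steel base plate (3.6 kg), 140 (x) x 220 (y) x 12 mm, lying on the worktop; origin at the centre of its underside, z up, -x is its front, which faces roughly towards the robot (yaw within 0.3 rad), +y its left. It carries the hinged frame.
- frame_hinge (a point): Middle of the frame's level hinge line, along the base's y axis, 32 mm above the worktop. The frame: two aluminium posts, 212 mm over their outsides, the orange amplifier module between them (53 mm deep, its top edge 170 mm from the hinge), the grip bar across the top; about 0.9 kg in all, so it tips by its own weight.
- frame (a joint): Lean of the frame, rad: 0 upright, negative leaning back (towards the base's +x), positive leaning to the front, the kickstand's side. Starts lying back on its rest at -0.36, the end of its travel, and turns nearly freely; with the kickstand down it is caught at about +0.14 by the foot on the worktop.
- grip_bar: Round bar across the top of the frame, along the base's y axis, 212 mm long; its middle 120 mm has a black sleeve of 20 mm diameter, free all round, with 20 mm clear below it. Origin at the middle of the bar, on its axis, 205 mm from the hinge line. It can be pinched from above, fingers closing across it.
- kickstand_pivot (a point): Centre of the kickstand's pivot on the outside (+y) of the left post, on the centre line of the leg, 110 mm up the frame from the hinge line and 124 mm to the left of its middle. The pivot axis is parallel to the hinge line.
- kickstand (a joint): Kickstand on the frame, rad: 0 stowed, pointing to the front, 0.62 rad above horizontal while the frame lies back; 1.22 fully down (0.62 below horizontal then). A 12 mm round steel leg outside the left post. An over-centre spring (0.3 N m, 2 to 3 N near the foot) holds it at either end and drives it away from its centre at 0.61: pushed past that from above, it snaps down by itself.
- kick_foot: Rubber foot at the end of the kickstand's leg, 16 mm diameter, 30 mm long; origin at the end of the leg on its centre line, 149 mm from the pivot. With the frame upright and the kickstand down it hangs about 12 mm clear of the worktop.
- flux_pot: Bystander: small round tin with a yellow lid, 46 mm across, 22 mm high, in front of the base on its right; origin under its centre.
- heatsink: Bystander: finned white metal block 34 x 50 x 26 mm to the right of the base; origin under its centre.
- attenuator: Bystander: small silver cylinder lying down, 54 x 17 x 17 mm, to the left of the base; origin under its centre.

How it is judged:
By the outcome, as a careful person would: the job done as asked, in the order asked, and still so for the second after the job is handed in, while the arm keeps its last pose, push and grip.
It also fails if it takes over 48 s, if anything falls off the work surface, if the arm or the gripper's body presses on something with over 40 N, if the wrist force passes 120 N, or if a joint passes its speed limit or range.

## Working session

There is one attempt and no reset: what is moved stays moved. The work goes in short steps, Python scripts to look and compute and a tool call to move; the robot and the scene stay as the last step left them, time stands still between calls to the robot, and variables do not carry over. Pictures are saved under pics/ and viewed, at most 10 in all, crops included, and the job is handed in when it is done.

Besides the shell and the picture viewer there is one more tool, called after "Call:" in YAML: its name, and indented under it one key for each argument. play_rows: Moves the arm, as the interface text tells. Its arguments: {"type":"object","properties":{"translation":{"type":"array","items":{"type":"array","items":{"type":"number"}}},"delta_rot":{"type":"array","items":{"type":"array","items":{"type":"number"}}},"grip":{"type":"array","items":{"type":"number"}},"squeeze":{"type":"number"}},"required":["translation","delta_rot","grip"]}

```bash
ls; mkdir -p pics; python3 - <<'E'
from plant import r
import cv2,numpy as np
for c in("scene","top"):
    cv2.imwrite(f"pics/{c}0.png",r.snapshot(c))
    k=r.get_calibration(c);print(c,k["eye"],k["k1"],np.round(k["intrinsics"],1).tolist())
    for t in("test_base","grip_bar","kick_foot","kickstand_pivot","frame_hinge","flux_pot","heatsink","attenuator"):
        print(t,[(np.round(d["point"],3).tolist(),round(d["confidence"],2)) for d in r.look_for(c,t)[:2]])
print(r.get_state())
E
```

```text
pics
scene [0.03175267 0.51160213 0.7901387 ] -0.04194936501301442 [[554.1, 0.0, 315.8], [0.0, 554.1, 233.3], [0.0, 0.0, 1.0]]
test_base [([0.591, -0.014, 0.099], 0.72)]
grip_bar [([0.644, -0.037, 0.227], 0.94)]
kick_foot [([0.528, 0.117, 0.226], 0.61)]
kickstand_pivot [([0.594, 0.1, 0.176], 0.82)]
frame_hinge [([0.598, -0.017, 0.149], 0.63)]
flux_pot [([0.421, -0.076, 0.018], 0.73)]
heatsink [([0.534, -0.182, 0.022], 0.87)]
attenuator [([0.638, 0.143, 0.018], 0.45)]
top [0.20861337 0.06321858 0.99437693] -0.036587573708223915 [[515.9, 0.0, 314.4], [0.0, 515.9, 241.6], [0.0, 0.0, 1.0]]
test_base [([0.595, -0.026, 0.123], 0.78)]
grip_bar [([0.644, -0.044, 0.226], 0.83), ([0.612, -0.028, 0.161], 0.47)]
kick_foot [([0.529, 0.109, 0.226], 0.62)]
kickstand_pivot [([0.585, 0.096, 0.186], 0.59)]
frame_hinge [([0.611, -0.027, 0.161], 0.65)]
flux_pot [([0.417, -0.08, 0.021], 0.64)]
heatsink [([0.541, -0.19, 0.02], 0.86)]
attenuator [([0.631, 0.135, 0.015], 0.66), ([0.578, 0.097, 0.185], 0.24)]
{'clock': 0.9, 'q': array([ 1.19677566,  0.68909068, -0.19464605,  1.56530573,  0.15727906,
        0.90253643, -0.21512167]), 'qd': array([-0.00065114, -0.00015877, -0.00018736,  0.00081379,  0.00149811,
       -0.00061576, -0.00139987]), 'joint_torque': array([-3.79758794e-04, -5.27489448e+01, -1.26734734e+00, -1.53748155e+01,
       -5.19124896e-02, -8.61723929e-04,  8.62789562e-06]), 'tool_pos': array([ 0.24792916, -0.57372649,  0.30274817]), 'eef_rot': array([9.79279796e-01, 2.02511924e-01, 2.77513597e-05, 1.52999733e-05]), 'contact_force': array([-0.07043233, -1.71404949, -0.77073401]), 'moment': array([ 0.01433714, -0.05600353, -0.0266873 ]), 'finger_force': 0.0, 'opening': 0.9994674175347503}
```

View pics/scene0.png

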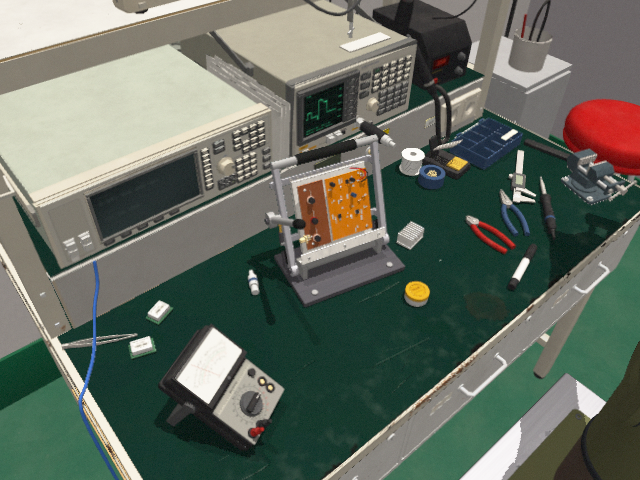

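View pics/top0.png

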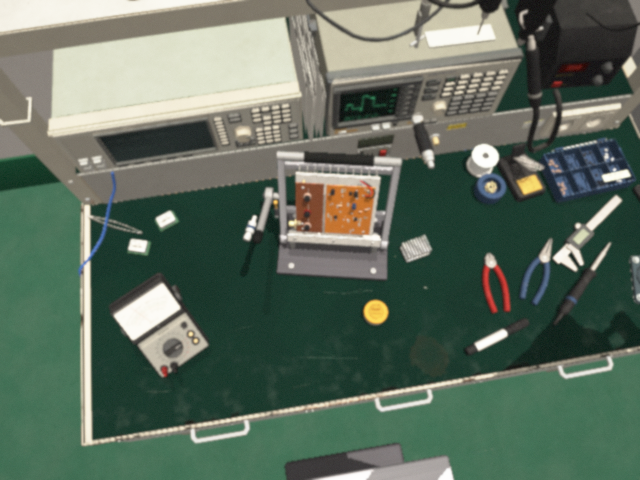

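```bash
cat > h.py <<'E'
import numpy as np,cv2
from plant import r
def proj(c,P):
    k=r.get_calibration(c);p=(np.atleast_2d(P)-k["eye"])@np.array(k["rotation"])
    u=np.c_[p[:,0]/-p[:,2],-p[:,1]/-p[:,2]];u=u*(1+k["k1"]*(u**2).sum(1,keepdims=True))
    K=np.array(k["intrinsics"]);return u*[K[0,0],K[1,1]]+K[:2,2]
def back(c,uv,z):
    k=r.get_calibration(c);K=np.array(k["intrinsics"]);d=(np.array(uv,float)-K[:2,2])/[K[0,0],K[1,1]];u=d.copy()
    for _ in range(10):u=d/(1+k["k1"]*(u**2).sum())
    v=np.array(k["rotation"])@[u[0],-u[1],-1];return k["eye"]+v*(z-k["eye"][2])/v[2]
def F(b,p,lean): # frame coords (x fwd+ back, y, up) -> world
    x,y,w=b;p=np.atleast_2d(p);X=p[:,0]*np.cos(lean)-p[:,2]*np.sin(lean);Z=p[:,0]*np.sin(lean)+p[:,2]*np.cos(lean)
    return np.c_[x+np.cos(w)*X-np.sin(w)*p[:,1],y+np.sin(w)*X+np.cos(w)*p[:,1],.032+Z]
E
python3 - <<'E'
from h import *
for c in("scene","top"):
    im=r.snapshot(c);o=im.copy()
    for t,col in(("grip_bar",(255,0,255)),("kickstand",(255,255,0)),("kick_foot",(0,255,0))):
        s=r.silhouettes(c,t)
        if not s:print(c,t,"none");continue
        m=s[0]["pixels"];v,u=np.nonzero(m);bx=cv2.minAreaRect(np.c_[u,v].astype(np.float32))
        print(c,t,round(s[0]["confidence"],2),m.sum(),u.mean().round(1),v.mean().round(1),np.round(cv2.boxPoints(bx),0).tolist())
        cs,_=cv2.findContours(m.astype(np.uint8),0,1);
        big=cv2.resize(m.astype(np.uint8),None,fx=1,fy=1);cv2.drawContours(o,cs,-1,col,1)
    a=(120,320,210,410) if c=="scene" else (140,290,230,410)
    cr=np.hstack([im[a[0]:a[1],a[2]:a[3]],o[a[0]:a[1],a[2]:a[3]]])
    f=min(800/cr.shape[1],600/cr.shape[0]);cv2.imwrite(f"pics/{c}1.png",cv2.resize(cr,None,fx=f,fy=f,interpolation=cv2.INTER_CUBIC));print(f)
E
```

```text
scene grip_bar 0.67 189 252.8 283.4 [[245.0, 272.0], [254.0, 270.0], [260.0, 294.0], [251.0, 296.0]]
scene kickstand 0.92 406 282.8 221.6 [[264.0, 228.0], [264.0, 212.0], [305.0, 213.0], [305.0, 229.0]]
scene kick_foot 0.4 101 298.6 223.9 [[293.0, 219.0], [304.0, 219.0], [304.0, 229.0], [293.0, 229.0]]
2.0
top grip_bar 0.9 1332 338.8 158.5 [[276.0, 161.0], [277.0, 149.0], [401.0, 156.0], [401.0, 168.0]]
top kickstand 0.97 457 263.1 215.0 [[251.0, 242.0], [265.0, 186.0], [275.0, 189.0], [261.0, 244.0]]
top kick_foot none
2.2222222222222223
```

View pics/scene1.png

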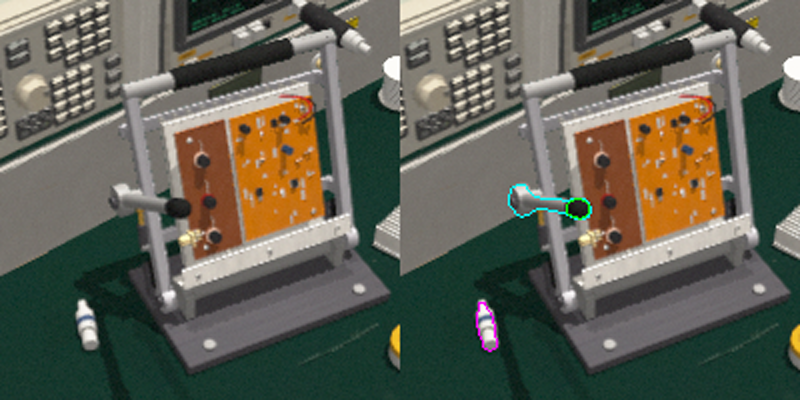

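View pics/top1.png

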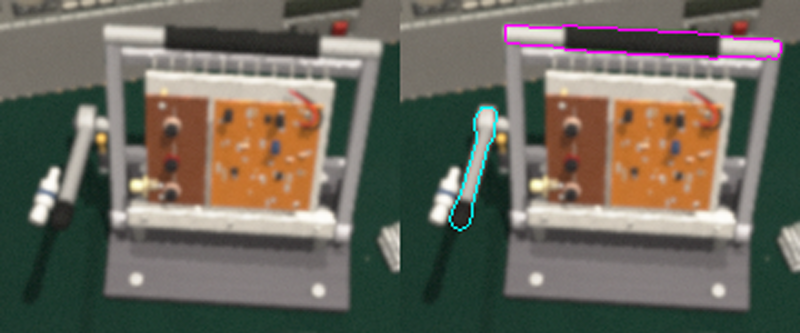

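```bash
cat > fit.py <<'E'
from h import *
from scipy.optimize import least_squares
L=-.36
# frame convention: lean negative -> back (+x): X=-Z sin(lean)
obs={"scene":[([0,.06,.205],(296,159)),([0,-.06,.205],(357.5,143)),([0,.106,.205],(273,165)),([0,-.106,.205],(379,139)),("b",[-.07,.11,.012],(306,302.5)),("b",[-.07,-.11,.012],(405,266.5))],
"top":[([0,.06,.205],(304.3,157.6)),([0,-.06,.205],(373.6,160.7)),([0,.106,.205],(276.8,154.9)),([0,-.106,.205],(401,161.2)),("b",[-.07,.11,.012],(277.7,273.2)),("b",[-.07,-.11,.012],(387.5,278.6))]}
def model(p,c):
    P=[]
    for o in obs[c]:
        if o[0]=="b": q=np.array(o[1])-[p[3],0,.032];P.append(F(p[:3],q,0)[0])
        else:P.append(F(p[:3],o[0],L)[0])
    return proj(c,P)
f=lambda p:np.concatenate([(model(p,c)-[o[-1] for o in obs[c]]).ravel() for c in obs])
s=least_squares(f,[.6,-.02,0,0]);print(s.x.round(4),f(s.x).reshape(-1,2).round(1).tolist())
b=s.x[:3];np.save("b.npy",b)
# leg angle in world when lying: stowed 0.62 above horizontal
d=-.62
piv=F(b,[0,.124,.11],L)[0]
fw=np.array([-np.cos(b[2]),-np.sin(b[2]),0])
foot=piv+.149*(fw*np.cos(.62)+[0,0,np.sin(.62)])
print("piv",piv.round(3),"foot",foot.round(3),"bar",F(b,[0,0,.205],L).round(3),F(b,[0,0,.205],0).round(3))
for c in obs:print(c,proj(c,[piv,foot]).round(0).tolist())
E
python3 fit.py
```

```text
Traceback (most recent call last):
  File "fit.py", line 14, in <module>
    s=least_squares(f,[.6,-.02,0,0]);print(s.x.round(4),f(s.x).reshape(-1,2).round(1).tolist())
  File "fit.py", line 13, in <lambda>
    f=lambda p:np.concatenate([(model(p,c)-[o[-1] for o in obs[c]]).ravel() for c in obs])
                                ~~~~~^^^^^
  File "fit.py", line 12, in model
    return proj(c,P)
  File "h.py", line 4, in proj
    k=r.get_calibration(c);p=(np.atleast_2d(P)-k["eye"])@np.array(k["rotation"])
                             ~~~~~~~~~~~~~~~~~~~~~~~~~~~^~~~~~~~~~~~~~~~~~~~~~~~
ValueError: matmul: Input operand 1 has a mismatch in its core dimension 0, with gufunc signature (n?,k),(k,m?)->(n?,m?) (size 4 is different from 3)
```

```bash
sed -i 's/np.array(k\["rotation"\])/R.from_quat(k["rotation"]).as_matrix()/g; 2i from scipy.spatial.transform import Rotation as R' h.py; python3 fit.py
```

```text
[ 5.797e-01 -2.950e-02 -2.302e-01  1.000e-04] [[0.5, -0.2], [-1.8, -0.3], [-0.5, 0.3], [-1.9, -2.1], [-0.4, -0.0], [1.5, -1.7], [0.1, -0.2], [0.8, 0.7], [1.0, 1.0], [0.4, 1.8], [-0.9, -0.6], [-0.6, 1.0]]
piv [0.646 0.082 0.135] foot [0.528 0.11  0.222] bar [[ 0.65  -0.046  0.224]] [[ 0.58  -0.029  0.237]]
scene [[272.0, 218.0], [302.0, 223.0]]
top [[270.0, 196.0], [258.0, 239.0]]
```

Call:
play_rows:
  translation:
    - [0,0,-0.015]
    - [0,0,-0.015]
    - [0,0,-0.015]
    - [0,0,-0.015]
    - [0.008,-0.045,0]
    - [0.008,-0.045,0]
    - [0.008,-0.045,0]
    - [0.008,-0.045,0]
    - [0.008,-0.045,0]
    - [0.008,-0.045,0]
    - [0.008,-0.045,0]
    - [0.008,-0.045,0]
    - [0.008,-0.045,0]
    - [0.008,-0.045,0]
    - [0.008,-0.045,0]
    - [0.008,-0.045,0]
    - [0.008,-0.045,0]
    - [0.008,-0.045,0]
    - [0.008,-0.045,0]
    - [0.008,-0.045,0]
  delta_rot:
    - [0,0,9.15]
    - [0,0,9.15]
    - [0,0,9.15]
    - [0,0,9.15]
    - [0,0,0]
    - [0,0,0]
    - [0,0,0]
    - [0,0,0]
    - [0,0,0]
    - [0,0,0]
    - [0,0,0]
    - [0,0,0]
    - [0,0,0]
    - [0,0,0]
    - [0,0,0]
    - [0,0,0]
    - [0,0,0]
    - [0,0,0]
    - [0,0,0]
    - [0,0,0]
  grip: [-0.1,-0.1,-0.1,-0.1,-0.1,-0.1,-0.1,-0.1,-0.1,-0.1,-0.1,-0.1,-0.1,-0.1,-0.1,-0.1,-0.1,-0.1,-0.1,-0.1]
  squeeze: 10

```text
clock: 3.8
tool_pos: [0.5378, 0.0992, 0.3629]
eef_rot: [0.993, -0.115, 0.0, 0.0]
contact_force: [0.1, -0.2, 0.1]
opening: 0.45
finger_force: 0.0
```

```bash
cat >> h.py <<'E'
def bc(b):
    s=r.get_state();w=b[2];d=s["tool_pos"][:2]-b[:2];m=R.from_quat(s["eef_rot"]).as_matrix()
    g=s["tool_pos"]+.045*m[:,2]
    print("t",round(s["clock"],2),"TCP base",np.round([d[0]*np.cos(w)+d[1]*np.sin(w),-d[0]*np.sin(w)+d[1]*np.cos(w),s["tool_pos"][2]],4),"grasp z",g[2].round(4),"toolx ang",np.arctan2(m[1,0],m[0,0]).round(4),"z",m[:,2].round(3),"F",s["contact_force"].round(1),"open",round(s["opening"]*88,1),round(s["finger_force"],1))
E
python3 -c "
from h import *
bc(np.load('b.npy'))"
```

```text
t 3.8 TCP base [-0.0701  0.1158  0.3629] grasp z 0.3179 toolx ang -0.231 z [ 0. -0. -1.] F [ 0.1 -0.2  0.1] open 39.6 0.0
```

Call:
play_rows:
  translation:
    - [0,-0.008,0.025]
    - [0,0,0.03]
    - [0,0,0.03]
    - [0,0,0.02]
    - [0,0,0]
    - [0,0,0]
    - [0,0,0]
    - [0,0,0]
    - [0,0,0]
  delta_rot:
    - [0,0,0]
    - [0,0,0]
    - [0,0,0]
    - [0,0,0]
    - [0,0,0]
    - [0,0,0]
    - [0,0,0]
    - [0,0,0]
    - [0,0,0]
  grip: [-0.1,-0.1,-0.1,-0.1,-0.1,-0.8,-0.8,-0.8,-0.8]
  squeeze: 10

```text
clock: 4.92
tool_pos: [0.5405, 0.1092, 0.2589]
eef_rot: [0.993, -0.114, 0.002, -0.003]
contact_force: [1.6, 6.7, -1.7]
opening: 0.165
finger_force: 9.9
```

```bash
python3 -c "
from h import *
bc(np.load('b.npy'))
cv2.imwrite('pics/s2.png',np.hstack([cv2.resize(r.snapshot(c)[100:340,190:430],None,fx=1.66,fy=1.66) for c in('scene','top')]))"
```

```text
t 4.92 TCP base [-0.0698  0.1261  0.2589] grasp z 0.2139 toolx ang -0.2283 z [ 0.005  0.005 -1.   ] F [ 1.6  6.7 -1.7] open 14.6 9.9
```

View pics/s2.png

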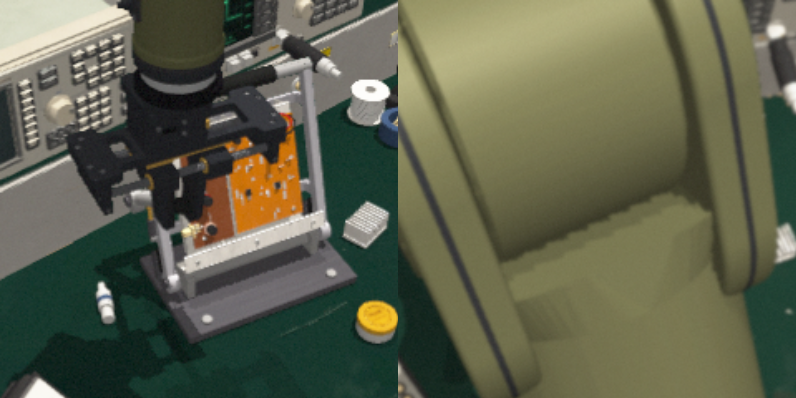

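Call:
play_rows:
  translation:
    - [0,-0.002,0]
    - [-0.0043,0,0.0068]
    - [-0.0043,0,0.0069]
    - [-0.0041,0,0.0091]
    - [-0.0042,0,0.0092]
    - [-0.0027,0,0.0096]
    - [-0.0027,0,0.0097]
    - [0,0,0]
  delta_rot:
    - [0,0,0]
    - [0,0,0]
    - [0,0,0]
    - [0,0,0]
    - [0,0,0]
    - [0,0,0]
    - [0,0,0]
    - [0,0,0]
  grip: [-0.8,-0.8,-0.8,-0.8,-0.8,-0.8,-0.8,-0.8]
  squeeze: 12

```text
clock: 6.02
tool_pos: [0.5189, 0.1145, 0.2062]
eef_rot: [0.993, -0.114, 0.001, -0.001]
contact_force: [0.9, 4.8, 1.4]
opening: 0.161
finger_force: 11.8
```

```bash
python3 -c "
from h import *
bc(np.load('b.npy'))
for t in ('grip_bar','kick_foot'):print([(d['point'].round(3) if hasattr(d['point'],'round') else d['point'],d['confidence']) for d in (r.snapshot('scene') is not None and r.look_for('scene',t))[:2]])"
```

```text
t 6.03 TCP base [-0.0921  0.1263  0.2062] grasp z 0.1612 toolx ang -0.2293 z [ 0.003  0.003 -1.   ] F [0.9 4.8 1.4] open 14.2 11.8
[([0.6324, -0.088, 0.226], 0.8)]
[([0.5918, -0.068, 0.138], 0.64), ([0.5069, 0.1227, 0.1701], 0.4)]
```

Call:
play_rows:
  translation:
    - [-0.0012,-0.002,0.01]
    - [-0.0013,0,0.01]
    - [0.0002,0,0.01]
    - [0.0003,0,0.01]
    - [0.0017,0,0.01]
    - [0.0018,0,0.01]
    - [0.0032,0,0.0095]
    - [0.0032,0,0.0095]
    - [0,0,0]
  delta_rot:
    - [0,0,0]
    - [0,0,0]
    - [0,0,0]
    - [0,0,0]
    - [0,0,0]
    - [0,0,0]
    - [0,0,0]
    - [0,0,0]
    - [0,0,0]
  grip: [-0.8,-0.8,-0.8,-0.8,-0.8,-0.8,-0.8,-0.8,-0.8]

```text
clock: 7.35
tool_pos: [0.5261, 0.113, 0.1264]
eef_rot: [0.993, -0.115, -0.0, -0.0]
contact_force: [0.9, 4.7, -0.8]
opening: 0.151
finger_force: 12.0
```

```bash
python3 -c "
from h import *
bc(np.load('b.npy'))"
```

```text
t 7.35 TCP base [-0.0847  0.1264  0.1264] grasp z 0.0814 toolx ang -0.2308 z [-0.001  0.    -1.   ] F [ 0.9  4.7 -0.8] open 13.3 12.0
```

Call:
play_rows:
  translation:
    - [0.0038,0,0.0066]
    - [0.0039,0,0.0066]
    - [0.0039,0,0.0066]
    - [0,0,0]
    - [0,0,0]
    - [0,0,0]
    - [0,0,-0.04]
    - [0,0,-0.05]
    - [0,0,-0.05]
    - [0,0,-0.05]
    - [0,0,-0.04]
  delta_rot:
    - [0,0,0]
    - [0,0,0]
    - [0,0,0]
    - [0,0,0]
    - [0,0,0]
    - [0,0,0]
    - [0,0,0]
    - [0,0,0]
    - [0,0,0]
    - [0,0,0]
    - [0,0,0]
  grip: [-0.8,-0.8,-0.8,-0.8,-0.1,-0.1,-0.1,-0.1,-0.1,-0.1,-0.1]

```text
clock: 8.72
tool_pos: [0.5372, 0.1086, 0.3398]
eef_rot: [0.993, -0.116, 0.001, 0.001]
contact_force: [0.5, -0.5, -0.6]
opening: 0.449
finger_force: 0.0
```

```bash
python3 -c "
from h import *
b=np.load('b.npy');bc(b)
im=r.snapshot('scene');cv2.imwrite('pics/s3.png',cv2.resize(im[100:340,190:430],None,fx=2.5,fy=2.5))
print([(np.round(d['point'],3),d['confidence']) for d in r.look_for('scene','kick_foot')])
piv=F(b,[0,.124,.11],-.36)[0];print(proj('scene',[piv+.14*np.array([-np.cos(b[2])*np.cos(.6),-np.sin(b[2])*np.cos(.6),-np.sin(.6)])]))"
```

```text
t 8.72 TCP base [-0.0729  0.1248  0.3398] grasp z 0.2948 toolx ang -0.233 z [ 0.001 -0.001 -1.   ] F [ 0.5 -0.5 -0.6] open 39.5 0.0
[(array([0.528, 0.116, 0.06 ]), 0.69)]
[[300.24439698 291.55440076]]
```

View pics/s3.png

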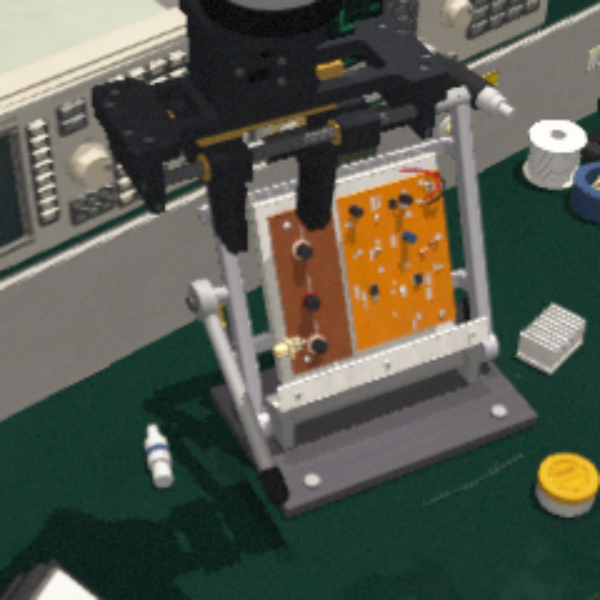

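```bash
python3 - <<'E'
from h import *
from scipy.optimize import least_squares
for n,a,t in(("handle tip",(391,141),(431,162)),("handle mid",(377,132),(424,143)),("handle end",(361,121),(418,118)),("R instr scr BL",(303,152),(337,122)),("scr TR",(354,80),(400,86)),("L knob",(227,165),(243,134))):
    s=least_squares(lambda p:np.r_[proj("scene",p)[0]-a,proj("top",p)[0]-t],[.7,0,.15]);print(n,s.x.round(3),round(s.cost,1))
print(back("top",(300,190),0),back("scene",(235,225),0),back("scene",(400,165),0))
print(r.get_state()["q"].round(2))
b=np.load("b.npy");print(F(b,[0,0,.205],-.36),F(b,[0,0,.205],0))
E
```

```text
handle tip [ 0.645 -0.215  0.177] 0.3
handle mid [ 0.683 -0.211  0.182] 0.0
handle end [ 0.736 -0.213  0.182] 0.9
R instr scr BL [ 0.761 -0.07   0.157] 24.1
scr TR [ 0.718 -0.16   0.303] 15.9
L knob [0.734 0.112 0.215] 0.0
[0.71769069 0.01952849 0.        ] [0.80470254 0.06888152 0.        ] [ 0.73673853 -0.36655608  0.        ]
[-0.25  0.53 -0.05  1.76  0.04  0.84 -2.12]
[[ 0.65003958 -0.04593525  0.22385885]] [[ 0.5797276  -0.02946083  0.237     ]]
```

```bash
python3 - <<'E'
import cv2,numpy as np
a=cv2.imread('pics/scene0.png')[60:230,190:430];b=cv2.imread('pics/top0.png')[40:210,220:460]
o=np.vstack([cv2.resize(i,(400*2,283),interpolation=cv2.INTER_CUBIC) if 0 else cv2.resize(i,None,fx=1.75,fy=1.75,interpolation=cv2.INTER_CUBIC) for i in (a,b)])
cv2.imwrite('pics/p.png',o);print(o.shape)
E
```

```text
(596, 420, 3)
```

View pics/p.png

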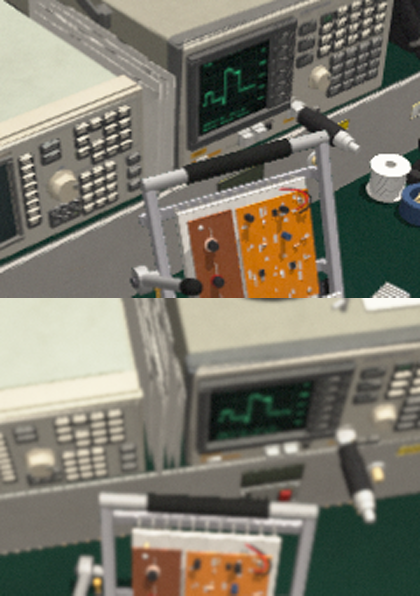

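```bash
python3 - <<'E'
from h import *
from scipy.optimize import least_squares
for n,a,t in(("Lknob",(226,164.6),(242.9,133.4)),("TL",(305.4,88.6),(342.3,90)),("TR",(343,79.4),(394.3,86)),("BL",(306,137),(341,121.4)),("BR",(344,125.7),(396,116.9)),("Lcorner",(271.7,108.6),(301.7,98.6)),("Rknob",(372.9,104),(440.6,105.4))):
    s=least_squares(lambda p:np.r_[proj("scene",p)[0]-a,proj("top",p)[0]-t],[.7,0,.15]);print(n,s.x.round(3),round(s.cost,1))
for uv in((232,196),(290,190),(420,181),(460,177)):print(back("top",uv,0).round(3))
E
```

```text
Lknob [0.736 0.113 0.215] 0.2
TL [ 0.729 -0.061  0.307] 0.3
TR [ 0.728 -0.15   0.299] 0.2
BL [ 0.739 -0.067  0.2  ] 1.8
BR [ 0.745 -0.174  0.182] 1.2
Lcorner [0.742 0.005 0.284] 1.0
Rknob [ 0.742 -0.253  0.205] 0.2
[0.727 0.166 0.   ]
[0.721 0.041 0.   ]
[ 0.697 -0.241  0.   ]
[ 0.692 -0.329  0.   ]
```

Call:
play_rows:
  translation:
    - [0,0,-0.02]
    - [0,0,-0.02]
    - [0,0,-0.02]
    - [0,0,0]
    - [0,0,0]
    - [0,0,0]
    - [0,0,0]
    - [0,0,0]
    - [0,0,0]
    - [0,0,0]
    - [0,0,0]
    - [0,0,0]
    - [0,0,0]
    - [0,0,0]
  delta_rot:
    - [0,0,-9]
    - [0,0,-9]
    - [0,0,-9]
    - [0,0,-9]
    - [0,0,-9]
    - [0,0,-9]
    - [0,0,-9]
    - [0,0,-9]
    - [0,0,-9]
    - [0,0,-9]
    - [-7.6,0,0]
    - [-7.6,0,0]
    - [-7.7,0,0]
    - [0,0,0]
  grip: [-0.36,-0.36,-0.36,-0.36,-0.36,-0.36,-0.36,-0.36,-0.36,-0.36,-0.36,-0.36,-0.36,-0.36]
  squeeze: 25

```text
clock: 10.58
tool_pos: [0.5351, 0.1097, 0.3964]
eef_rot: [0.768, 0.61, 0.121, 0.155]
contact_force: [-0.5, 0.1, 0.3]
opening: 0.322
finger_force: 0.0
```

```bash
cat >> h.py <<'E'
def to(b,tgt):
    bc(b);s=r.get_state();w=b[2];T=np.r_[F(b,[tgt[0],tgt[1],0],0)[0][:2],tgt[2]]
    print("tool delta",(R.from_quat(s["eef_rot"]).inv().apply(T-s["tool_pos"])).round(4),"q",s["q"].round(2))
E
python3 -c "
from h import *
to(np.load('b.npy'),[.0239,-.04,.338])"
```

```text
t 10.57 TCP base [-0.0752  0.1253  0.3964] grasp z 0.3549 toolx ang 1.3418 z [ 0.375 -0.091 -0.922] F [-0.5  0.1  0.3] open 28.3 0.0
tool delta [-0.1652  0.0684  0.0927] q [-0.18  0.38 -0.3   1.94  0.65  0.62 -1.17]
```

Call:
play_rows:
  translation:
    - [-0.0275,0.0114,0.0154]
    - [-0.0275,0.0114,0.0154]
    - [-0.0275,0.0114,0.0154]
    - [-0.0275,0.0114,0.0154]
    - [-0.0275,0.0114,0.0154]
    - [-0.0275,0.0114,0.0154]
    - [0,0,0]
  delta_rot:
    - [0,0,0]
    - [0,0,0]
    - [0,0,0]
    - [0,0,0]
    - [0,0,0]
    - [0,0,0]
    - [0,0,0]
  grip: [-0.36,-0.36,-0.36,-0.36,-0.36,-0.36,-0.36]

```text
clock: 11.45
tool_pos: [0.596, -0.0782, 0.3375]
eef_rot: [0.771, 0.606, 0.121, 0.155]
contact_force: [0.3, 0.1, 0.1]
opening: 0.323
finger_force: 0.0
```

```bash
python3 -c "
from h import *
b=np.load('b.npy')
to(b,[.0512,-.04,.2736])
cv2.imwrite('pics/s4.png',cv2.resize(r.snapshot('scene')[60:300,200:440],None,fx=2.5,fy=2.5,interpolation=2))
print(proj('scene',F(b,[[0,-.04,.205],[0,.06,.205],[0,-.06,.205]],-.36)))"
```

```text
t 11.45 TCP base [ 0.0269 -0.0437  0.3375] grasp z 0.296 toolx ang 1.3315 z [ 0.374 -0.093 -0.923] F [0.3 0.1 0.1] open 28.4 0.0
tool delta [ 0.0041 -0.0023  0.0683] q [ 0.22  0.52 -0.31  1.91  0.66  0.42 -0.83]
[[346.16313431 145.27638927]
 [296.5490907  158.78062976]
 [355.67745696 142.69334437]]
```

View pics/s4.png

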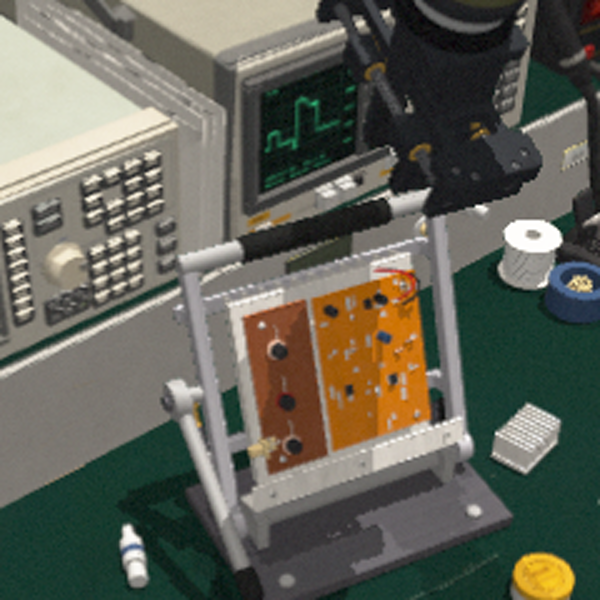

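Call:
play_rows:
  translation:
    - [0.004,-0.0023,0.013]
    - [0,0,0.015]
    - [0,0,0.014]
    - [0,0,0.008]
    - [0,0,0]
  delta_rot:
    - [0,0,-0.5]
    - [0,0,0]
    - [0,0,0]
    - [0,0,0]
    - [0,0,0]
  grip: [-0.36,-0.36,-0.36,-0.36,-0.36]

```text
clock: 12.12
tool_pos: [0.6136, -0.073, 0.2913]
eef_rot: [0.766, 0.612, 0.122, 0.156]
contact_force: [-0.4, 0.6, 0.2]
opening: 0.318
finger_force: 0.0
```

```bash
python3 -c "
from h import *
b=np.load('b.npy')
to(b,[.0512,-.04,.2736])"
```

```text
t 12.12 TCP base [ 0.0429 -0.0347  0.2913] grasp z 0.2498 toolx ang 1.3482 z [ 0.378 -0.089 -0.922] F [-0.4  0.6  0.2] open 28.0 0.0
tool delta [-0.0053  0.0007  0.0195] q [ 0.14  0.6  -0.22  1.92  0.75  0.32 -0.92]
```

Call:
play_rows:
  translation:
    - [0,0.0007,0.007]
    - [0,0,0.007]
    - [0,0,0.006]
    - [0,0,0]
  delta_rot:
    - [0,0,0]
    - [0,0,0]
    - [0,0,0]
    - [0,0,0]
  grip: [-0.36,-0.36,-0.36,-0.36]

```text
clock: 12.62
tool_pos: [0.6218, -0.0752, 0.2734]
eef_rot: [0.766, 0.612, 0.122, 0.156]
contact_force: [-0.2, -0.1, -0.1]
opening: 0.324
finger_force: 0.0
```

```bash
python3 -c "
from h import *
b=np.load('b.npy')
to(b,[.0512,-.04,.2736])"
```

```text
t 12.62 TCP base [ 0.0514 -0.0349  0.2734] grasp z 0.232 toolx ang 1.3478 z [ 0.378 -0.089 -0.921] F [-0.2 -0.1 -0.1] open 28.5 0.0
tool delta [-0.0051 -0.0002 -0.0002] q [ 0.12  0.63 -0.18  1.92  0.77  0.28 -0.94]
```

No contact, in position. Close on the bar.

Call:
play_rows:
  translation:
    - [0,0,0]
    - [0,0,0]
    - [0,0,0]
    - [0,0,0]
  delta_rot:
    - [0,0,0]
    - [0,0,0]
    - [0,0,0]
    - [0,0,0]
  grip: [-0.75,-0.75,-0.75,-0.75]
  squeeze: 25

```text
clock: 13.12
tool_pos: [0.6215, -0.075, 0.2738]
eef_rot: [0.766, 0.612, 0.122, 0.156]
contact_force: [-1.9, 0.8, -0.8]
opening: 0.22
finger_force: 25.0
```

```bash
python3 -c "
from h import *
b=np.load('b.npy')
to(b,[.0512,-.04,.2736])
R0=R.from_quat(r.get_state()['eef_rot']).as_matrix()
P=[F(b,[0,-.035,.205],l)[0] for l in np.linspace(-.36,0,10)]
print((np.diff(P,axis=0)@R0).round(4).tolist())"
```

```text
t 13.12 TCP base [ 0.051  -0.0349  0.2738] grasp z 0.2324 toolx ang 1.3478 z [ 0.378 -0.089 -0.922] F [-1.9  0.8 -0.8] open 19.3 25.0
tool delta [-0.0051  0.      0.0003] q [ 0.12  0.63 -0.18  1.92  0.77  0.28 -0.94]
[[0.0, -0.0061, -0.0055], [0.0, -0.0063, -0.0053], [0.0, -0.0065, -0.005], [0.0001, -0.0067, -0.0048], [0.0001, -0.0069, -0.0045], [0.0001, -0.007, -0.0042], [0.0001, -0.0072, -0.0039], [0.0001, -0.0074, -0.0036], [0.0001, -0.0075, -0.0033]]
```

Call:
play_rows:
  translation:
    - [0,-0.003,-0.0027]
    - [0,-0.0031,-0.0028]
    - [0,-0.0031,-0.0026]
    - [0,-0.0032,-0.0027]
    - [0,-0.0032,-0.0025]
    - [0,-0.0033,-0.0025]
    - [0,-0.0033,-0.0024]
    - [0,-0.0034,-0.0024]
    - [0,0,0]
  delta_rot:
    - [0,0,0]
    - [0,0,0]
    - [0,0,0]
    - [0,0,0]
    - [0,0,0]
    - [0,0,0]
    - [0,0,0]
    - [0,0,0]
    - [0,0,0]
  grip: [-0.75,-0.75,-0.75,-0.75,-0.75,-0.75,-0.75,-0.75,-0.75]

```text
clock: 14.25
tool_pos: [0.5915, -0.068, 0.2837]
eef_rot: [0.765, 0.612, 0.123, 0.157]
contact_force: [2.3, 1.1, 0.2]
opening: 0.219
finger_force: 25.0
```

```bash
python3 -c "
from h import *
b=np.load('b.npy')
to(b,[-.021,-.035,.237+.0498])"
```

```text
t 14.25 TCP base [ 0.0202 -0.0349  0.2837] grasp z 0.2423 toolx ang 1.3481 z [ 0.38  -0.089 -0.921] F [2.3 1.1 0.2] open 19.3 25.0
tool delta [ 0.0002 -0.0367 -0.0189] q [ 0.09  0.58 -0.14  2.    0.79  0.24 -0.98]
```

Call:
play_rows:
  translation:
    - [0,-0.0035,-0.0022]
    - [0,-0.0035,-0.0022]
    - [0,-0.0035,-0.0021]
    - [0,-0.0036,-0.0021]
    - [0,-0.0036,-0.002]
    - [0,-0.0037,-0.0019]
    - [0,-0.0037,-0.0018]
    - [0,-0.0037,-0.0017]
    - [0,-0.0038,-0.0016]
    - [0,-0.0036,-0.0014]
    - [0,0,0]
    - [0,0,0]
  delta_rot:
    - [0,0,0]
    - [0,0,0]
    - [0,0,0]
    - [0,0,0]
    - [0,0,0]
    - [0,0,0]
    - [0,0,0]
    - [0,0,0]
    - [0,0,0]
    - [0,0,0]
    - [0,0,0]
    - [0,0,0]
  grip: [-0.75,-0.75,-0.75,-0.75,-0.75,-0.75,-0.75,-0.75,-0.75,-0.75,-0.75,-0.75]

```text
clock: 15.75
tool_pos: [0.5521, -0.0588, 0.2878]
eef_rot: [0.765, 0.612, 0.124, 0.157]
contact_force: [2.3, -0.5, 8.2]
opening: 0.222
finger_force: 25.0
```

```bash
python3 -c "
from h import *
b=np.load('b.npy')
to(b,[-.021,-.035,.237+.0498])
im=r.snapshot('scene')
for l in (0,):
  print(proj('scene',F(b,[[0,.06,.205],[0,.106,.205],[0,-.106,.205]],l)).round(1).tolist(), proj('scene',F(b,[[-.07,.11,-.02],[-.07,-.11,-.02]],0)).round(1).tolist())
cv2.imwrite('pics/s5.png',cv2.resize(im[100:340,200:440],None,fx=2.5,fy=2.5,interpolation=2))"
```

```text
t 15.75 TCP base [-0.0202 -0.0349  0.2878] grasp z 0.2464 toolx ang 1.3483 z [ 0.382 -0.089 -0.92 ] F [ 2.3 -0.5  8.2] open 19.5 25.0
tool delta [-0.0001 -0.0011  0.0006] q [ 0.    0.53 -0.04  2.11  0.83  0.16 -1.05]
[[315.1, 175.1], [289.9, 182.3], [399.1, 151.0]] [[305.6, 302.4], [406.5, 264.7]]
```

View pics/s5.png

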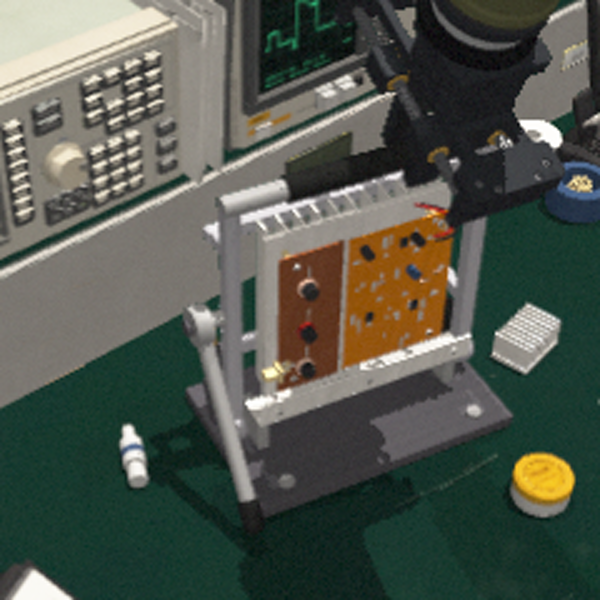

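Call:
play_rows:
  translation:
    - [0,-0.001,-0.0008]
    - [0,0,0]
    - [0,0,0]
    - [0,0,0]
  delta_rot:
    - [0,0,0]
    - [0,0,0]
    - [0,0,0]
    - [0,0,0]
  grip: [-0.75,-0.75,-0.75,-0.75]

```text
clock: 16.3
tool_pos: [0.5506, -0.0585, 0.2878]
eef_rot: [0.765, 0.612, 0.124, 0.157]
contact_force: [1.6, -0.1, 7.6]
opening: 0.219
finger_force: 25.0
```

```bash
python3 -c "
from h import *
b=np.load('b.npy')
to(b,[-.021,-.035,.2868])
s=r.get_state()
if s['finger_force']>15 and abs(s['contact_force']).max()<15: print(r.finish_job())"
```

```text
t 16.3 TCP base [-0.0217 -0.0349  0.2878] grasp z 0.2464 toolx ang 1.3485 z [ 0.381 -0.089 -0.92 ] F [ 1.6 -0.1  7.6] open 19.3 25.0
tool delta [-0.0001  0.0003  0.0012] q [-0.    0.53 -0.03  2.11  0.84  0.16 -1.05]
the job is handed in; nothing more can be done
None
```

The job is handed in at 16.3 s: I flipped the kickstand fully down while the frame lay back, then gripped the bar and swung the frame upright (within about 0.01 rad), still holding it at 25 N; the base matches its starting position in the last picture, and nothing touched the small parts.

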